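# Recover the circuit breaker from the latched control enclosure

### The arm

A 7-joint arm with a two-finger parallel gripper is mounted at the origin on the work surface. World frame = base frame: x ahead of the robot, y to its left, z up, the work surface at z = 0. Lengths are in mm, angles in rad, forces in N, time in s.
With the tool pointing down it reaches from about 400 to 875 mm from the base axis. Payload 19.3 kg.
Tool frame: the origin (TCP) lies on the centre line of the jaws, within the pads' length; the fingertips stand 25 mm ahead of it and the grasp point (between the pads) lies 6 mm ahead of it; z points along the fingers, y is the line along which they close (so a half turn about z gives the same grasp; the last joint's range is limited). The gripper opens to 85 mm and grips with 20 to 120 N. Pads are 22 mm wide; open, the fingers measure 114 mm over their backs; the gripper's body (76 mm by 85 mm) begins 54 mm behind the grasp point. The pads swing forward as they close: fully open they stand 13 mm farther back than shut.
Start: joints at [-1.379, 0.521, -0.036, 1.599, 0.021, 1.021, -0.113], TCP at [161.782, 603.69, 256.291] pointing down, gripper open.
Joint ranges: [-2.91, 2.91], [-0.3, 2.13], [-1.5, 1.42], [0.17, 2.43], [-1.26, 4.41], [0.16, 1.93], [-2.52, 2.52]. Speed limits (rad/s): [1.89, 1.89, 2.39, 2.39, 3.01, 3.01, 3.01].

### API

Orientations are given as a 3x3 rotation matrix whose columns are the frame's x, y, z axes.
In Python, from rig import sense, viewer, arm gives the robot as it stands.
- The arm moves only by the tool move_arm, never from a script. Its argument "targets" is a list of rows, each a list of 3 entries, a list of its own where there are three numbers: the opening, from -1 (shut) to 1 (fully open), then the shift along the tool's x, y, z in m, then the turn, a rotation vector about the tool's x, y, z in degrees. A call has 1 to 5 rows; each row is the pose to reach, as a shift and turn from the pose commanded when the call began, along the tool's axes at that moment; what a row does not reach only later rows make up. A row lasts 1/8 s, in which the tool goes at most 62.5 mm and 10.7 degrees, less where a joint would pass 70% of its speed; a pose out of reach is approached as far as the arm can. A call with a gripper value outside its range is refused whole. The fingers move at their own pace and stop on an object; "grip_force" is the grip in N (left out, the last holds). Time passes only in rows, so rows that repeat a pose let the fingers close. It gives the time, the measured TCP pose, the force, the opening and the grip force at its end, in the units of the state.
- sense(): the state, without advancing time (a new reading comes with each control period).
- viewer.grab_frame(name): name is "scene" or "top" or "wrist"; returns a dict with "pixels" (480x640x3 uint8, blue, green, red), "camera_matrix" (3x3 intrinsics, pixels), "origin" and "orientation" of the camera in the world. Camera axes: x right, y down, z forward; pixel columns grow to the right and rows downward; lengths in mm; the calibration is good to about 2 mm. A picture is of the moment at which its call begins. There is no depth.
- arm.finish_job(): hands the job in; it is judged then, once.
The state is a dict: "time_s": time; "q": joint angles; "joint_velocities": joint speeds; "tau": joint torques, N m; "tcp_pos": TCP position; "orientation": TCP orientation; "force": force on the tool from outside, world axes, zero at the start; "ft_torque": the same for the moment, N m; "opening": finger opening in mm; "grip_force": force on a finger pad.
Only numpy, scipy, OpenCV 4.12 (cv2) and the standard library are available. Lean on these libraries where they do the work, as an engineer would, in place of code of your own. Each camera call takes 0.05 s, during which the arm holds its last target. There are 200 camera calls.

### The job

Turn the black wing knob on the sloping door of the grey control enclosure a full quarter turn clockwise to release its latch, and swing the door up and back until it stands wide open. Take out the loose circuit breaker from inside and set it down gently, upright on the floor of the cardboard stock box that already holds a breaker of the same kind, beside that one and lined up the same way. Leave the door standing open and everything else where it is.

Things in the scene. Friction and masses are not known exactly. Their poses are not given: they have to be found in the camera images.
- enclosure: Grey steel desk-type enclosure, fixed, 220 deep (x) x 280 mm wide (y), 4 mm walls and floor. Origin: centre of underside, x horizontal from front to back, z up. Front wall 70 mm high at x = -110 mm; the door slopes up from it at 30 degrees to the hinge at x = +55 mm, height 165 mm; behind is a flat fixed top, 165 mm high. The mouth under the open door is 160 (x) by 272 mm (y).
- door_hinge (a point): Middle of the door's hinge line, at its upper far edge (enclosure x = +55 mm, height 165 mm). The frame moves with the door: y lies along the hinge line (level), -x points along the door to its free edge, z out of the door's outer face. Shut, z leans 30 degrees from vertical towards the front; opening turns the door about +y.
- door_edge (a point): Middle of the door's free edge, underside, 190 mm from the hinge line; same axes as door_hinge. The door is a plate 284 mm wide and 6 mm thick whose outer face is 7 mm above the hinge line; its mass with the knob is 0.3 kg.
- door (a joint): Door angle, rad: 0 shut, growing as the free edge lifts up and back; stop at 2.15 (door upright at 2.09). The hinge is stiff (friction 0.4 N m): the door stays wherever it is left, and moving it takes up to about 4 N at the free edge. Wide open means beyond 1.85. It cannot open while latched.
- knob_grip (a point): Centre of the wing knob's grip bar, on the knob's axis, 150 mm from the hinge line along the door, 25 mm out from its outer face, midway across. z: knob axis, out of the door; y: along the bar, which is 64 mm long, 14 mm thick (x), 22 mm high (14 to 36 mm out from the face), on a stem 26 mm across. The bar is level when fastened and lies up and down the slope when released.
- knob (a joint): Latch knob angle, rad: 0 fastened, growing clockwise as seen looking at the door's outer face; stop at 1.57 (quarter turn). It starts between 0 and 0.2. The cam behind the door lets go at about 1.1; a full quarter turn means beyond 1.35. Turning takes about 0.06 N m, and it stays where left.
- breaker: Black circuit breaker, loose on the enclosure's floor, hidden until the door is open; 100 long (x), 46 wide (y), 64 mm high in the middle 64 mm of its length, both ends 42 mm high; a small toggle rises to 75 mm on top. Origin: centre of underside, z up. 0.3 to 0.6 kg. Its long axis lies within 0.2 rad of the enclosure's x axis.
- breaker_box: Open cardboard box, fixed, that already holds a breaker; 150 (x) x 230 mm (y), 4 mm walls and floor; front wall (-x) 40, back wall 60, side walls 50 mm high. Origin: centre of underside. The breaker in it stands near the -y side, long axis along the box's x; the rest is empty. May be the nearer or the farther of the two boxes.
- stock_breaker: The breaker already in the breaker box, the same as breaker, same origin and axes. To be left where it is.
- contactor_box: The other cardboard box, fixed, same make and size and axes as breaker_box; it holds a contactor and is not to be used.
- contactor: Grey and black contactor, 70 x 60 x 60 mm, shorter and squarer than a breaker, loose in contactor_box. Origin at the centre of its underside. Leave alone.
- tape: Roll of black tape lying flat, 100 mm across, 19 mm high, on the bench in front of the robot. Origin at the centre of its underside. Leave alone.
- screwdriver: Screwdriver, 200 mm long, lying on the bench in front of the enclosure. Leave alone.
- multimeter: Dark multimeter lying flat, 85 x 170 x 42 mm, on the bench beyond the enclosure and boxes. Origin at the centre of its underside. Leave alone.
- screw_jar: Clear jar with a steel cap, 64 mm across, 90 mm high, at the right of the boxes. Origin at the centre of its underside. Leave alone.
- back_box: Open square steel outlet box, 100 x 100 x 45 mm, at the right of the boxes. Origin at the centre of its underside. Leave alone.
Not all that is in view belongs to the job. Leave any orange or purple look-alike of the stock_breaker alone.

How it is judged (in metres and radians):
On the way, in this order (a step that is already met when the one before it is completed fails the run):
1. the latch knob is turned its full quarter turn (beyond 1.35 rad) (value of joint knob above 1.35 rad), for 0.1 s.
2. the door is swung wide open (beyond 1.85 rad) (value of joint door above 1.85 rad), for 0.2 s.
At the end, for the whole second after the job is handed in: The door stands open beyond 1.85 rad; the breaker stands at rest in the breaker box, upright within 0.12 rad, its underside on the box floor (origin less than 12 mm above the box's underside), its centre inside the walls, its long axis within 0.3 rad of the stock breaker's (value of joint door above 1.85 rad and x of breaker in the frame of breaker_box between -0.071 and 0.071 m and y of breaker in the frame of breaker_box between -0.111 and 0.111 m and z of breaker in the frame of breaker_box between -0.01 and 0.012 m and angle between breaker's own z axis and vertical below 0.12 rad and angle between the x axis of breaker and the x axis of stock_breaker, either way round below 0.3 rad and linear speed of breaker below 0.02 m/s); the robot touches nothing.
It fails at once if the breaker is dropped or thrown into the box (faster than 0.7 m/s within its walls) (x of breaker in the frame of breaker_box between -0.071 and 0.071 m and y of breaker in the frame of breaker_box between -0.111 and 0.111 m and z of breaker in the frame of breaker_box below 0.06 m and linear speed of breaker above 0.7 m/s).
It fails at once if the stock breaker or the contactor is moved more than 30 mm or tipped (distance of any of stock_breaker, contactor from where it was at the start of the episode above 0.03 m or angle between any of stock_breaker, contactor's own z axis and vertical above 0.4 rad).
It fails at once if something else on the bench (tape, screwdriver, multimeter, jar, outlet box) is moved more than 40 mm (distance of any of tape, screwdriver, multimeter, screw_jar, back_box from where it was at the start of the episode above 0.04 m).
It also fails if it takes over 72 s, if anything falls off the work surface, if the arm or the gripper's body presses on something with over 40 N, if the wrist force passes 120 N, or if a joint passes its speed limit or range.

## Working session

There is one attempt and no reset: what is moved stays moved. The work goes in short steps, Python scripts to look and compute and a tool call to move; the robot and the scene stay as the last step left them, time stands still between calls to the robot, and variables do not carry over. Pictures are saved under pics/ and viewed, at most 12 in all, crops included, and the job is handed in when it is done.

Besides the shell and the picture viewer there is one more tool, called as name(argument=value, ...) on one line, values as JSON. move_arm: Moves the arm, as the interface text tells. Its arguments: {"type":"object","properties":{"targets":{"type":"array"},"grip_force":{"type":"number"}},"required":["targets"]}

```bash
ls; mkdir -p pics; python3 - <<'E'
from rig import sense, viewer, arm
import cv2, numpy as np
s=sense(); print({k:np.round(v,3).tolist() for k,v in s.items()})
for n in ("scene","top"):
    f=viewer.grab_frame(n); cv2.imwrite(f"pics/{n}0.png",f["pixels"])
    print(n,f["camera_matrix"].tolist(),np.round(f["origin"],1).tolist(),np.round(f["orientation"],4).tolist())
E
```

```text
pics
{'time_s': 0.0, 'q': [-1.379, 0.522, -0.036, 1.6, 0.021, 1.021, -0.113], 'joint_velocities': [0.001, 0.001, 0.001, 0.0, 0.001, -0.0, 0.0], 'tau': [0.002, -92.711, 1.981, -36.994, 0.018, 0.008, 0.0], 'tcp_pos': [161.714, 603.419, 255.736], 'orientation': [[-0.966, 0.259, -0.0], [0.259, 0.966, -0.001], [-0.0, -0.001, -1.0]], 'force': [-0.464, -0.736, 0.023], 'ft_torque': [0.005, -0.01, -0.051], 'grip_force': 0.0, 'opening': 85.535}
scene [[498.6919820269659, 0.0, 310.9364288990224], [0.0, 498.6919820269659, 234.6124859019984], [0.0, 0.0, 1.0]] [1134.9, 308.0, 1027.5] [[-0.5927, 0.6286, -0.5036], [0.8054, 0.461, -0.3724], [-0.0019, -0.6264, -0.7795]]
top [[622.5105771793095, 0.0, 324.6654958538097], [0.0, 622.5105771793095, 226.34322147589467], [0.0, 0.0, 1.0]] [452.6, -107.4, 1715.0] [[-0.0228, -0.9979, 0.0607], [-0.9996, 0.0218, -0.0175], [0.0162, -0.0611, -0.998]]
```

View pics/scene0.png

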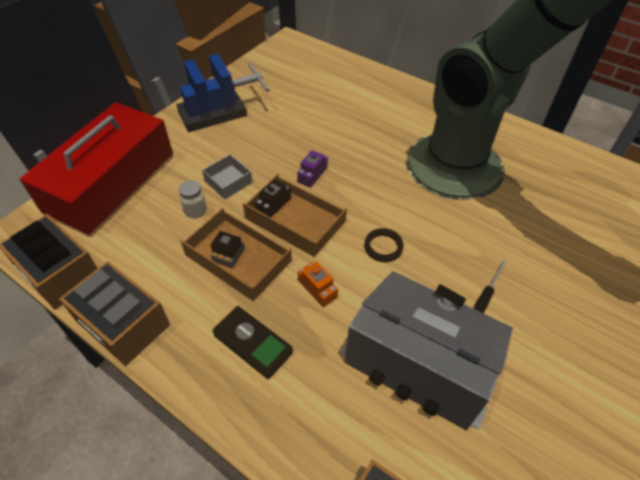

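View pics/top0.png

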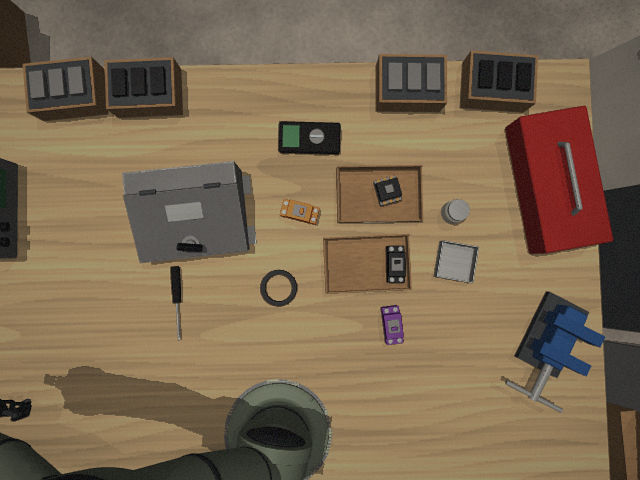

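The pictures show these candidates in the top view:
- **Breakers:** black stock breaker at (397,264) in the nearer box. The orange look-alike at (300,210) and the purple one at (392,325) are not wanted.
- **Contactor:** at (388,190) in the farther box, so breaker_box is the nearer one, at (367,264).
- **Knob:** black bar at (190,247) on the sloping door. The dark hinge leaves at (148,192) and (212,185) and the screwdriver handle at (176,285) are not it.

I'll check this in one close crop.

```bash
python3 - <<'E'
import cv2, numpy as np
a=cv2.imread("pics/top0.png")[150:275,110:265]; b=cv2.imread("pics/scene0.png")[265:425,335:520]; c=cv2.imread("pics/top0.png")[225:300,315:425]
A=cv2.resize(a,None,fx=5,fy=5,interpolation=cv2.INTER_CUBIC)[:600]; 
cv2.imwrite("pics/c1.png",A)
B=cv2.resize(b,None,fx=2.2,fy=2.2,interpolation=cv2.INTER_CUBIC); C=cv2.resize(c,None,fx=3.4,fy=3.4,interpolation=cv2.INTER_CUBIC)
h=max(B.shape[0],C.shape[0]); o=np.zeros((h,B.shape[1]+C.shape[1],3),np.uint8); o[:B.shape[0],:B.shape[1]]=B;o[:C.shape[0],B.shape[1]:]=C
print(A.shape,B.shape,o.shape); cv2.imwrite("pics/c2.png",o)
E
```

```text
(600, 775, 3) (352, 407, 3) (352, 781, 3)
```

View pics/c1.png

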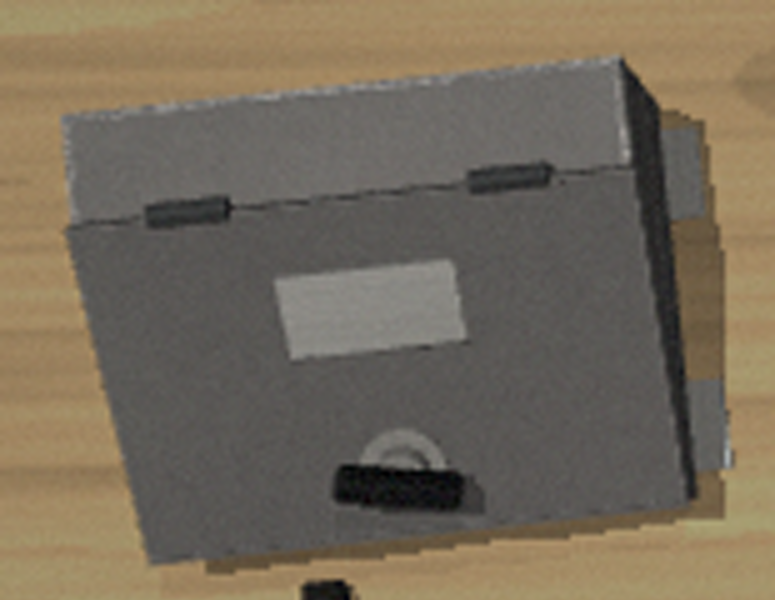

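View pics/c2.png

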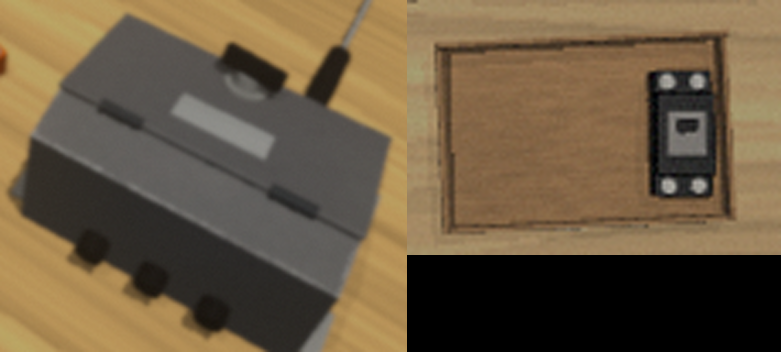

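The close crop confirms the choice: the black bar knob at crop (399,487), about (190,247) in the full image, almost level on the sloping door. The nearer box holds the black breaker at its right (-y) side. Next I'll fit the enclosure and box poses.

```bash
cat > h.py <<'E'
import numpy as np
from scipy.optimize import least_squares
from scipy.spatial.transform import Rotation as Rn
CAM={"scene":(498.692,(310.936,234.612),[1134.9,308.0,1027.5],[[-0.5927,0.6286,-0.5036],[0.8054,0.461,-0.3724],[-0.0019,-0.6264,-0.7795]]),
"top":(622.5106,(324.6655,226.3432),[452.6,-107.4,1715.0],[[-0.0228,-0.9979,0.0607],[-0.9996,0.0218,-0.0175],[0.0162,-0.0611,-0.998]])}
def proj(c,P):
    f,cc,o,R=CAM[c]; q=(np.atleast_2d(P)-o)@np.array(R); return f*q[:,:2]/q[:,2:]+cc
def ray(c,uv,z):
    f,cc,o,R=CAM[c]; d=np.array(R)@np.r_[(np.array(uv)-cc)/f,1]; return np.array(o)+d*(z-o[2])/d[2]
def placed(p,P):
    c,s=np.cos(p[2]),np.sin(p[2]); P=np.atleast_2d(P); return np.c_[p[0]+c*P[:,0]-s*P[:,1],p[1]+s*P[:,0]+c*P[:,1],P[:,2]]
def fit(obs,p0):  # obs: (cam,uv,local point)
    r=lambda p: np.concatenate([(proj(c,placed(p,P))-uv).ravel() for c,uv,P in obs])
    s=least_squares(r,p0); return s.x,s.fun.reshape(-1,2)
def dpt(d,n,y,th=0):  # point on door in enclosure frame
    a=np.pi/6-th; return [55-d*np.cos(a)-n*np.sin(a),y,165-d*np.sin(a)+n*np.cos(a)]
E
python3 - <<'E'
from h import *
np.set_printoptions(precision=3,suppress=True)
t=lambda u,v:np.array([(u+.5)/5-.5+110,(v+.5)/5-.5+150])
s=lambda u,v:np.array([(u+.5)/2.2-.5+335,(v+.5)/2.2-.5+265])
b=lambda u,v:np.array([(u-407+.5)/3.4-.5+315,(v+.5)/3.4-.5+225])
obs=[("top",t(65,118),[110,140,165]),("top",t(620,58),[110,-140,165]),("top",t(632,170),dpt(0,7,-142)),("top",t(68,227),dpt(0,7,142)),
("top",t(150,563),dpt(190,7,142)),("top",t(692,503),dpt(190,7,-142)),
("scene",s(32,138),[110,-140,165]),("scene",s(335,298),[110,140,165]),("scene",s(62,90),dpt(0,7,-142)),("scene",s(362,238),dpt(0,7,142)),("scene",s(127,14),dpt(190,7,-142)),("scene",s(390,138),dpt(190,7,142))]
p,r=fit(obs,[600,300,0]); print("enc",p); print(r.T)
k=placed(p,dpt(150,43,0)); print("knob top pred",proj("top",k),t(399,487))
R=Rn.from_euler('z',p[2]).as_matrix()@Rn.from_euler('y',-np.pi/6).as_matrix(); print("door axes\n",R); print("knob grip",placed(p,dpt(150,32,0)))
bo=[("top",b(437,45),[75,115,60]),("top",b(726,36),[75,-115,60]),("top",b(734,217),[-75,-115,40]),("top",b(444,233),[-75,115,40])]
q,r=fit(bo,[550,-200,0]); print("box",q,r.T)
for z,uv in ((46,(667,81)),(46,(699,81)),(46,(669,186)),(46,(700,185)),(68,(689,134))): print("sb",ray("top",b(*uv),z))
E
```

```text
enc [596.348 218.553   0.088]
[[-0.542  0.344  0.832 -0.541 -0.001 -0.237 -1.064  1.9   -1.299  2.309
  -0.923  0.733]
 [-1.126 -1.166 -0.9    0.083 -0.875 -0.876 -1.089  0.432 -3.736 -0.397
  -0.363  0.369]]
knob top pred [[189.244 248.503]] [189.4 247. ]
door axes
 [[ 0.863 -0.088 -0.498]
 [ 0.076  0.996 -0.044]
 [ 0.5    0.     0.866]]
knob grip [[505.799 210.536 117.713]]
box [ 451.193 -247.921    0.022] [[-0.504  0.616  0.075 -0.182]
 [-0.39  -1.517  1.356  0.546]]
sb [ 490.705 -313.728   46.   ]
sb [ 490.138 -339.048   46.   ]
sb [ 408.05  -312.878   46.   ]
sb [ 408.268 -337.356   46.   ]
sb [ 448.597 -326.947   68.   ]
```

```bash
cat >> h.py <<'E'
ENC=np.array([596.3,218.6,0.088]); BOX=np.array([451.2,-247.9,0.022])
def door_R(th=0): return Rn.from_euler('z',ENC[2]).as_matrix()@Rn.from_euler('y',th-np.pi/6).as_matrix()
def knob_tool(n,th=0,phi=0.,d=150,off=0.):  # TCP n out of hinge plane, jaws across bar at knob angle phi
    D=door_R(th); T=np.c_[-D[:,1],D[:,0],-D[:,2]]
    T=np.c_[D[:,1],D[:,0],-D[:,2]]
    return placed(ENC,dpt(d,n,off,th))[0], T@Rn.from_euler('z',phi).as_matrix()
def to(pos,R,s):
    R0=np.array(s["orientation"]); return np.round(R0.T@(pos-np.array(s["tcp_pos"]))/1000,4), np.round(np.degrees(Rn.from_matrix(R0.T@R).as_rotvec()),2)
E
python3 - <<'E'
from h import *; from rig import sense
s=sense(); p,R=knob_tool(120,phi=0.15); print(np.linalg.det(R),p,R); print(to(p,R,s))
E
```

```text
1.0000000000000007 [461.91819999 206.74378093 193.92304845] [[ 0.04201684  0.866121    0.49806525]
 [ 0.99631905 -0.07360262  0.04394323]
 [ 0.07471907  0.49438554 -0.8660254 ]]
(array([-0.3927, -0.3054,  0.0622]), array([-27.94, -16.51,  76.65]))
```

move_arm(targets=[[1,[-0.393,-0.305,0.062],[-28,-16.5,76.6]],[1,[-0.393,-0.305,0.062],[-28,-16.5,76.6]],[1,[-0.393,-0.305,0.062],[-28,-16.5,76.6]],[1,[-0.393,-0.305,0.062],[-28,-16.5,76.6]],[1,[-0.393,-0.305,0.062],[-28,-16.5,76.6]]])

```text
time_s: 0.72
tcp_pos: [350.0, 354.7, 217.7]
orientation: [[-0.412, 0.85, 0.329], [0.911, 0.396, 0.116], [-0.032, 0.348, -0.937]]
force: [3.0, 0.9, 0.4]
opening: 85.4
grip_force: 0.0
```

```bash
python3 - <<'E'
from h import *; from rig import sense
s=sense(); print(s["time_s"],s["tcp_pos"],s["q"],s["joint_velocities"]); p,R=knob_tool(120,phi=0.15); print(to(p,R,s))
E
```

```text
0.725 [350.02665698 354.71797846 217.68052532] [-1.40184532  0.28951452  0.42170694  2.21972314  0.27308141  0.3875802
 -0.82114296] [-0.14108067 -0.06412643  1.00342724  0.69414933  0.61956831 -0.93606682
 -1.25907811]
(array([-0.1801,  0.0281,  0.0419]), array([-9.76, -5.92, 26.81]))
```

move_arm(targets=[[1,[-0.18,0.028,0.042],[-9.8,-5.9,26.8]],[1,[-0.18,0.028,0.042],[-9.8,-5.9,26.8]],[1,[-0.18,0.028,0.042],[-9.8,-5.9,26.8]],[1,[-0.18,0.028,0.042],[-9.8,-5.9,26.8]],[1,[-0.18,0.028,0.042],[-9.8,-5.9,26.8]]])

```text
time_s: 1.35
tcp_pos: [462.1, 208.7, 193.7]
orientation: [[0.037, 0.867, 0.498], [0.997, -0.069, 0.045], [0.073, 0.494, -0.866]]
force: [0.6, -0.6, -1.2]
opening: 85.6
grip_force: 0.0
```

```bash
python3 - <<'E'
from h import *; from rig import sense,viewer; import cv2
s=sense(); print(s["time_s"],s["tcp_pos"],s["q"]); p,R=knob_tool(120,phi=0.15); print(to(p,R,s))
f=viewer.grab_frame("wrist"); cv2.imwrite("pics/w1.png",f["pixels"]); K=np.array(f["camera_matrix"]);o=np.array(f["origin"]);C=np.array(f["orientation"])
print(K.tolist(),o); 
for n in (43,21,7):
  for y in (-32,0,32):
    P=placed(ENC,dpt(150,n,y))[0]; q=C.T@(P-o); print(n,y,(K@q/q[2])[:2].round(1))
for y in(-142,142):
    P=placed(ENC,dpt(190,7,y))[0]; q=C.T@(P-o); print('edge',y,(K@q/q[2])[:2].round(1))
E
```

```text
1.35 [462.06059319 208.74930545 193.69672912] [-1.05653886  0.33605137  0.40903444  2.34873409  1.29336176  0.16404528
 -2.00886784]
(array([-0.002 ,  0.0001, -0.0004]), array([-0.04, -0.05,  0.28]))
[[423.66607103046346, 0.0, 320.87737328445945], [0.0, 423.66607103046346, 238.76245010462364], [0.0, 0.0, 1.0]] [405.75089861 272.6857747  300.78418883]
43 -32 [330.8 328.8]
43 0 [321.8 270.1]
43 32 [312.1 206.3]
21 -32 [330.  309.9]
21 0 [321.8 256. ]
21 32 [313.  197.8]
7 -32 [329.5 299.6]
7 0 [321.8 248.3]
7 32 [313.4 193.2]
edge -142 [292.7 458.7]
edge 142 [197.7 -18.6]
```

View pics/w1.png

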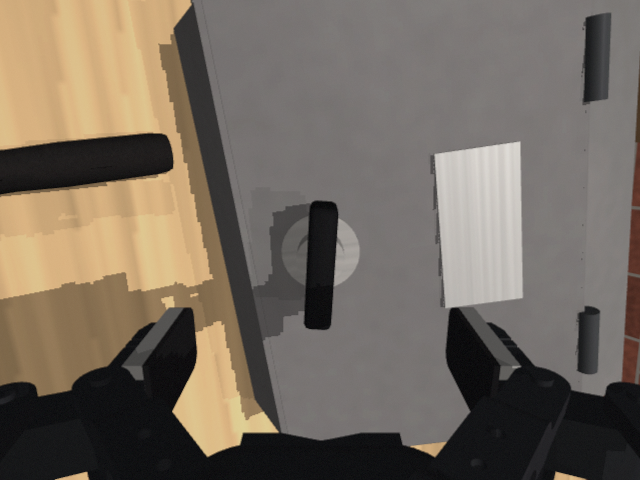

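The wrist view shows the knob bar from (323,203) to (317,328), centred between the jaws and at about 0.2 rad. The wrist joints are badly placed for a clockwise turn, so I'll flip the tool half a turn first. That is the same grasp.

move_arm(targets=[[1,[-0.002,0,0],[0,0,-10.7]],[1,[-0.002,0,0],[0,0,-21.4]],[1,[-0.002,0,0],[0,0,-32]],[1,[-0.002,0,0],[0,0,-42.5]],[1,[-0.002,0,0],[0,0,-53]]])

```text
time_s: 2.02
tcp_pos: [461.5, 207.5, 193.7]
orientation: [[-0.674, 0.546, 0.497], [0.648, 0.76, 0.045], [-0.353, 0.353, -0.867]]
force: [1.0, -0.6, 0.9]
opening: 85.5
grip_force: 0.0
```

move_arm(targets=[[1,[0,0,0],[0,0,-10.7]],[1,[0,0,0],[0,0,-21.4]],[1,[0,0,0],[0,0,-32]],[1,[0,0,0],[0,0,-42.5]],[1,[0,0,0],[0,0,-53]]])

```text
time_s: 2.65
tcp_pos: [461.4, 207.5, 193.7]
orientation: [[-0.842, -0.21, 0.497], [-0.217, 0.975, 0.045], [-0.494, -0.07, -0.867]]
force: [-0.4, -0.6, 0.2]
opening: 85.9
grip_force: 0.0
```

move_arm(targets=[[1,[0,0,0],[0,0,-10.7]],[1,[0,0,0],[0,0,-21.4]],[1,[0,0,0],[0,0,-32]],[1,[0,0,0],[0,0,-42.5]],[1,[0,0,0],[0,0,-53]]])

```text
time_s: 3.28
tcp_pos: [461.4, 207.5, 193.7]
orientation: [[-0.339, -0.799, 0.497], [-0.909, 0.414, 0.045], [-0.241, -0.437, -0.867]]
force: [0.5, -0.2, -0.2]
opening: 85.3
grip_force: 0.0
```

move_arm(targets=[[1,[0,0,0],[0,0,-9]],[1,[0,0,0],[0,0,-18]],[1,[0,0,0],[0,0,-18]]])

```text
time_s: 3.65
tcp_pos: [461.5, 207.4, 193.7]
orientation: [[-0.082, -0.864, 0.497], [-0.992, 0.12, 0.045], [-0.098, -0.489, -0.867]]
force: [0.2, -0.0, -0.2]
opening: 85.0
grip_force: 0.0
```

```bash
python3 - <<'E'
from h import *; from rig import sense,viewer
s=sense(); print(s["time_s"],s["q"]); p,R=knob_tool(42,phi=0.2+np.pi); print(to(p,R,s))
E
```

```text
3.65 [-0.84614146  0.31101552  0.15258974  2.34155495  1.34912082  0.25447106
  1.03570281]
(array([ 0.0007, -0.0006,  0.078 ]), array([0.08, 0.04, 0.21]))
```

move_arm(targets=[[0.2,[0,0,0.03],[0,0,0]],[0.2,[0,0,0.055],[0,0,0]],[0.2,[0,0,0.078],[0,0,0]],[0.2,[0,0,0.078],[0,0,0]],[-1,[0,0,0.078],[0,0,0]]], grip_force=30)

```text
time_s: 4.28
tcp_pos: [500.2, 210.6, 126.7]
orientation: [[-0.083, -0.864, 0.497], [-0.992, 0.121, 0.044], [-0.099, -0.489, -0.866]]
force: [0.7, -0.1, 0.4]
opening: 34.2
grip_force: 0.0
```

move_arm(targets=[[-1,[0,0,0],[0,0,0]],[-1,[0,0,0],[0,0,0]],[-1,[0,0,0],[0,0,0]],[-1,[0,0,0],[0,0,0]]])

```text
time_s: 4.78
tcp_pos: [500.1, 210.9, 127.0]
orientation: [[-0.081, -0.863, 0.498], [-0.992, 0.12, 0.045], [-0.099, -0.49, -0.866]]
force: [-6.4, -2.8, 8.1]
opening: 23.6
grip_force: 29.3
```

```bash
python3 - <<'E'
from h import *; from rig import sense,viewer
s=sense(); print(s["time_s"],s["q"],s["opening"],s["grip_force"],s["force"]); p,R=knob_tool(42,phi=0.2+np.pi); print(to(p,R,s))
E
```

```text
4.775 [-0.68118402  0.50135021  0.02592503  2.29712629  1.95512794  0.28186755
  0.46318665] 23.639132631998766 29.27201896905899 [-6.42188587 -2.76019307  8.09165919]
(array([ 0.0007, -0.0004,  0.0008]), array([0.03, 0.08, 0.2 ]))
```

move_arm(targets=[[0,[0,0,0],[0,0,0]],[0,[0,0,0],[0,0,0]],[0,[0,0,-0.008],[0,0,0]],[-1,[0,0,-0.008],[0,0,0]],[-1,[0,0,-0.008],[0,0,0]]], grip_force=30)

```text
time_s: 5.4
tcp_pos: [496.4, 210.7, 133.4]
orientation: [[-0.081, -0.864, 0.498], [-0.992, 0.119, 0.045], [-0.099, -0.49, -0.866]]
force: [-6.8, -1.5, 13.7]
opening: 12.9
grip_force: 33.3
```

move_arm(targets=[[-1,[0,0,-0.008],[0,0,0]],[-1,[0,0,-0.008],[0,0,0]],[-1,[0,0,-0.008],[0,0,0]],[-1,[0,0,-0.008],[0,0,0]]])

```text
time_s: 5.9
tcp_pos: [492.6, 209.8, 139.8]
orientation: [[-0.082, -0.864, 0.497], [-0.992, 0.12, 0.044], [-0.098, -0.489, -0.867]]
force: [5.7, 0.6, -11.5]
opening: 13.0
grip_force: 32.1
```

```bash
python3 - <<'E'
from h import *; from rig import sense,viewer
import cv2
s=sense(); print(s["time_s"],s["q"],s["opening"],s["grip_force"],s["force"]); p,R=knob_tool(42,phi=0.2+np.pi); print(to(p,R,s))
f=viewer.grab_frame("wrist"); cv2.imwrite("pics/w2.png",f["pixels"])
E
```

```text
5.9 [-0.73224444  0.46675677  0.07721995  2.30943393  1.8815763   0.25574383
  0.52660089] 12.965619144128045 32.136377692222595 [  5.71721926   0.6301539  -11.52558487]
(array([ 0.0003, -0.0005,  0.0157]), array([0.07, 0.02, 0.22]))
```

move_arm(targets=[[-0.4,[0,0,0],[0,0,0]],[-0.4,[0,0,0.007],[0,0,0]],[-0.4,[0,0,0.007],[0,0,0]],[-1,[0,0,0.007],[0,0,0]],[-1,[0,0,0.007],[0,0,0]]], grip_force=35)

```text
time_s: 6.58
tcp_pos: [496.0, 210.2, 134.0]
orientation: [[-0.082, -0.864, 0.497], [-0.992, 0.12, 0.045], [-0.098, -0.49, -0.866]]
force: [3.1, -0.0, -4.3]
opening: 13.2
grip_force: 39.2
```

move_arm(targets=[[-1,[0,0,0],[0,0,0]],[-1,[0,0,0],[0,0,10.5]],[-1,[0,0,0],[0,0,20]],[-1,[0,0,0],[0,0,30]],[-1,[0,0,0],[0,0,40]]])

```text
time_s: 7.2
tcp_pos: [496.5, 209.9, 134.3]
orientation: [[-0.621, -0.605, 0.498], [-0.678, 0.733, 0.044], [-0.392, -0.311, -0.866]]
force: [5.2, -2.2, -2.5]
opening: 13.0
grip_force: 39.3
```

```bash
python3 - <<'E'
from h import *; from rig import sense,viewer
s=sense(); print(s["time_s"],s["q"],s["opening"],s["grip_force"],s["force"],s["ft_torque"]); p,R=knob_tool(50,phi=0.2+np.pi); print(to(p,R,s))
E
```

```text
7.2 [-0.55893243  0.47949217 -0.13311317  2.29602947  1.81342814  0.34744242
 -0.08360652] 12.955840552880833 39.265599846839905 [ 5.15668555 -2.24073126 -2.45485121] [-0.60303826 -0.0974836  -0.26442228]
(array([0.0003, 0.0001, 0.001 ]), array([-2.000e-02,  1.000e-02, -4.014e+01]))
```

move_arm(targets=[[-1,[0,0,0],[0,0,10]],[-1,[0,0,0],[0,0,20]],[-1,[0,0,0],[0,0,30]],[-1,[0,0,0],[0,0,38]],[-1,[0,0,0],[0,0,38]]])

```text
time_s: 7.82
tcp_pos: [496.8, 209.3, 134.4]
orientation: [[-0.861, -0.096, 0.499], [-0.086, 0.995, 0.043], [-0.501, -0.006, -0.866]]
force: [3.6, -4.6, 0.8]
opening: 13.0
grip_force: 39.8
```

```bash
python3 - <<'E'
from h import *; from rig import sense,viewer; import cv2
s=sense(); print(s["time_s"],s["q"],s["opening"],s["grip_force"],s["force"],s["ft_torque"]); p,R=knob_tool(50,phi=1.57+np.pi); print(to(p,R,s))
f=viewer.grab_frame("wrist"); cv2.imwrite("pics/w2.png",f["pixels"])
for th in (.1,.3,.5): 
    p,R=knob_tool(50,phi=1.57+np.pi,th=th); print(th,p,to(p,R,s))
E
```

```text
7.825 [-0.4437757   0.48622034 -0.27557521  2.29031022  1.76561102  0.41045576
 -0.67846209] 13.049221252009874 39.77999031543732 [ 3.63291587 -4.62218719  0.77697891] [-0.87101045 -0.25718003 -0.58904835]
(array([0.0005, 0.0005, 0.001 ]), array([-0.05,  0.04,  0.5 ]))
0.1 [494.40129964 209.60969541 148.92420846] (array([-0.0052,  0.0004, -0.0137]), array([-0.08,  5.77,  0.5 ]))
0.3 [494.34317693 209.60456736 180.49425286] (array([-0.021 ,  0.0002, -0.0411]), array([-0.14, 17.23,  0.49]))
0.5 [500.53394288 210.15076541 211.4465903 ] (array([-0.0419,  0.    , -0.0648]), array([-0.2 , 28.69,  0.48]))
```

View pics/w2.png

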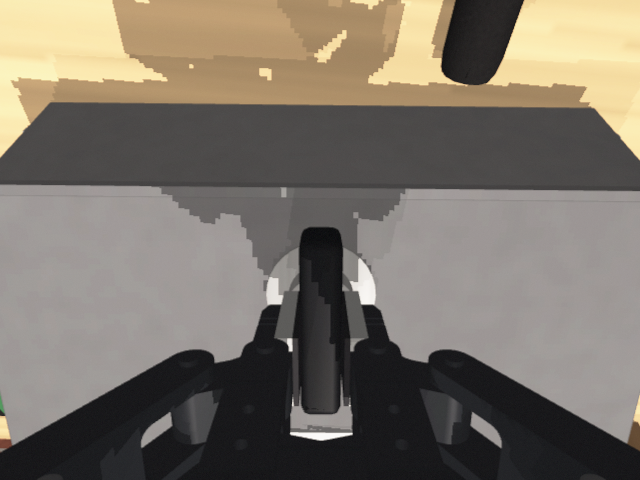

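The bar now lies up and down the slope, from (320,230) to (320,410), still between the pads, so the latch is released. I'll lift the door by the knob along its arc.

move_arm(targets=[[-1,[-0.0057,0,-0.0147],[0,5.73,0]],[-1,[-0.0129,0,-0.0288],[0,11.46,0]],[-1,[-0.0215,0,-0.0421],[0,17.19,0]],[-1,[-0.0313,0,-0.0545],[0,22.92,0]],[-1,[-0.0423,0,-0.0658],[0,28.65,0]]])

```text
time_s: 8.5
tcp_pos: [500.7, 211.1, 201.0]
orientation: [[-0.98, -0.085, 0.179], [-0.092, 0.995, -0.028], [-0.176, -0.044, -0.983]]
force: [40.8, -15.3, -13.3]
opening: 13.4
grip_force: 38.2
```

```bash
python3 - <<'E'
from h import *; from rig import sense,viewer
s=sense(); print(s["time_s"],s["q"],s["opening"],s["grip_force"],s["force"],s["ft_torque"])
for th in(.4,.5): p,R=knob_tool(50,phi=1.57+np.pi,th=th); print(to(p,R,s))
E
```

```text
8.5 [-0.20861962  0.43604627 -0.47500851  1.97195835  0.50861896  0.70937744
  0.64935353] 13.408776460989923 38.17657009436516 [ 40.79407871 -15.28303584 -13.27375468] [-3.01888458 -7.57792955 -0.18380677]
(array([ 0.0049, -0.0007,  0.0041]), array([-2.5 ,  3.04,  0.19]))
(array([-0.0016, -0.0014, -0.0103]), array([-2.51,  8.76,  0.06]))
```

move_arm(targets=[[-1,[0,0,0],[0,0,0]],[-1,[0,0,0],[0,0,0]],[-1,[0,0,0],[0,0,0]]])

```text
time_s: 8.88
tcp_pos: [502.1, 209.7, 201.1]
orientation: [[-0.98, -0.08, 0.184], [-0.087, 0.996, -0.029], [-0.181, -0.045, -0.983]]
force: [-18.2, 24.1, 3.7]
opening: 13.1
grip_force: 44.2
```

```bash
python3 - <<'E'
from h import *; from rig import sense,viewer
s=sense(); print(s["time_s"],s["q"],s["opening"],s["grip_force"],s["force"],s["ft_torque"])
for th in(.4,.5): p,R=knob_tool(50,phi=1.57+np.pi,th=th); print(to(p,R,s))
E
```

```text
8.875 [-0.2094592   0.43516161 -0.47176642  1.97359477  0.51481527  0.70592065
  0.64064612] 13.124314389635458 44.17388138361275 [-18.19505064  24.12986346   3.68795201] [5.78823464 3.81560436 1.04116566]
(array([0.0062, 0.0008, 0.0039]), array([-2.6 ,  3.32, -0.12]))
(array([-0.0004,  0.0002, -0.0105]), array([-2.6 ,  9.05, -0.25]))
```

move_arm(targets=[[-1,[0.003,0,-0.003],[-2.6,5,0]],[-1,[0.001,0,-0.008],[-2.6,7.5,0]],[-1,[0,0,-0.0105],[-2.6,9,0]],[-1,[0,0,-0.0105],[-2.6,9,0]]])

```text
time_s: 9.38
tcp_pos: [503.7, 209.1, 212.5]
orientation: [[-0.996, -0.081, 0.03], [-0.081, 0.997, 0.003], [-0.03, 0.001, -1.0]]
force: [7.9, 21.4, 0.2]
opening: 13.3
grip_force: 38.3
```

```bash
python3 - <<'E'
from h import *; from rig import sense,viewer
s=sense(); print(s["time_s"],s["q"],s["opening"],s["grip_force"],s["force"],s["ft_torque"])
for th in(.5,.6,.7,.8,.9,1): p,R=knob_tool(50,phi=1.57+np.pi,th=th); print(to(p,R,s))
E
```

```text
9.375 [-0.10130135  0.48287398 -0.54900011  1.85742322  0.34240757  0.86603422
  0.83415473] 13.290356808853012 38.307163417339325 [ 7.85390789 21.36428462  0.2031543 ] [ 4.77676043 -1.87599152  0.21705591]
(array([0.0031, 0.0013, 0.0009]), array([ 0.04,  0.36, -0.43]))
(array([-0.0028,  0.0013, -0.0138]), array([ 0.05,  6.09, -0.43]))
(array([-0.01  ,  0.0014, -0.0278]), array([ 0.07, 11.81, -0.42]))
(array([-0.0187,  0.0015, -0.041 ]), array([ 0.09, 17.54, -0.42]))
(array([-0.0286,  0.0015, -0.0533]), array([ 0.1 , 23.27, -0.41]))
(array([-0.0397,  0.0016, -0.0646]), array([ 0.12, 29.  , -0.41]))
```

move_arm(targets=[[-1,[-0.003,0.001,-0.014],[0,6,0]],[-1,[-0.01,0.001,-0.028],[0,11.8,0]],[-1,[-0.019,0.001,-0.041],[0,17.5,0]],[-1,[-0.0285,0.001,-0.0535],[0,23.2,0]],[-1,[-0.0285,0.001,-0.0535],[0,23.2,0]]])

```text
time_s: 10.0
tcp_pos: [530.8, 211.5, 265.0]
orientation: [[-0.926, -0.079, -0.368], [-0.073, 0.997, -0.029], [0.37, -0.0, -0.929]]
force: [12.9, 19.2, -8.3]
opening: 12.9
grip_force: 37.6
```

```bash
python3 - <<'E'
from h import *; from rig import sense,viewer
s=sense(); print(s["time_s"],s["q"],s["opening"],s["grip_force"],s["force"],s["ft_torque"])
for th in(.9,1,1.1,1.2): p,R=knob_tool(50,phi=1.57+np.pi,th=th); print(to(p,R,s))
E
```

```text
10.0 [-0.0757333   0.67541793 -0.56839066  1.43348056  0.16022266  1.45788507
  1.00703102] 12.85728937843189 37.5951012969017 [12.85991855 19.17697923 -8.25652588] [ 3.93755806 -3.71616012 -1.31313019]
(array([ 0.0009,  0.0013, -0.0015]), array([ 0.19, -0.12, -0.54]))
(array([-0.0048,  0.0014, -0.0162]), array([ 0.21,  5.61, -0.53]))
(array([-0.012 ,  0.0015, -0.0303]), array([ 0.23, 11.34, -0.52]))
(array([-0.0205,  0.0016, -0.0436]), array([ 0.25, 17.07, -0.5 ]))
```

move_arm(targets=[[-1,[-0.0045,0.002,-0.016],[0,5.6,0]],[-1,[-0.012,0.002,-0.03],[0,11.3,0]],[-1,[-0.0205,0.002,-0.0435],[0,17,0]],[-1,[-0.0205,0.002,-0.0435],[0,17,0]]])

```text
time_s: 10.5
tcp_pos: [564.8, 214.8, 296.0]
orientation: [[-0.776, -0.079, -0.626], [-0.059, 0.997, -0.053], [0.628, -0.004, -0.778]]
force: [6.9, 8.2, -8.6]
opening: 13.0
grip_force: 37.5
```

```bash
python3 - <<'E'
from h import *; from rig import sense,viewer; import cv2
s=sense(); print(s["time_s"],s["q"],s["opening"],s["grip_force"],s["force"],s["ft_torque"])
for th in(1.2,1.3): p,R=knob_tool(50,phi=1.57+np.pi,th=th); print(to(p,R,s))
f=viewer.grab_frame("scene")["pixels"][120:420,250:640]; cv2.imwrite("pics/s2.png",cv2.resize(f,None,fx=2,fy=2))
E
```

```text
10.5 [-0.12375166  0.87488337 -0.53961104  1.06950413  0.08270057  1.8895468
  1.02940312] 13.028423447953477 37.45829164981842 [ 6.94600874  8.21133275 -8.63974178] [ 1.65818072 -3.13648211 -0.93455284]
(array([ 0.0004,  0.0011, -0.0021]), array([ 0.15, -0.16, -0.59]))
(array([-0.0053,  0.0011, -0.0168]), array([ 0.18,  5.57, -0.59]))
```

View pics/s2.png

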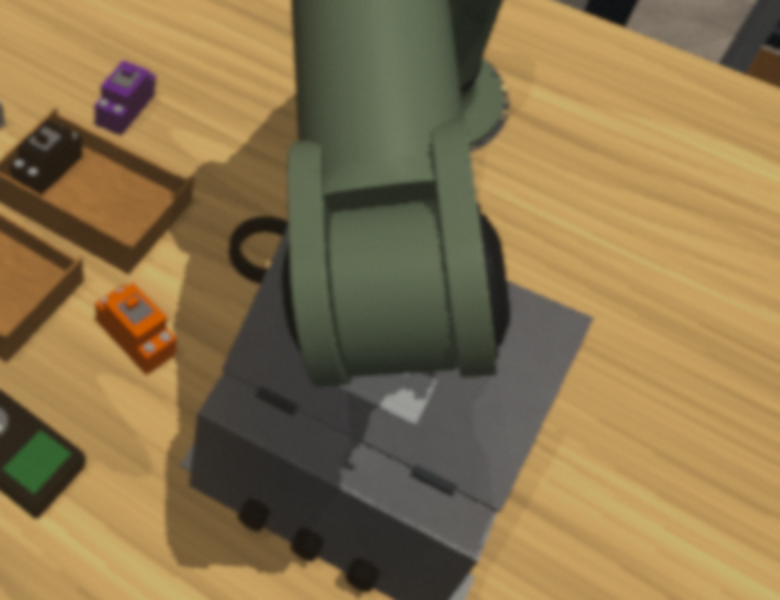

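The scene view shows the door lifted to about 1.2 rad, still held by the knob under the wrist. Joint 6 is near its limit, so I'll let go, back off, and go round to the front to push the door from its underside edge.

move_arm(targets=[[0,[0,0,0],[0,0,0]],[0,[0,0,0],[0,0,0]],[0,[0,0,-0.03],[0,0,0]],[0,[0,0,-0.06],[0,0,0]],[0,[0,0,-0.06],[0,0,0]]])

```text
time_s: 11.18
tcp_pos: [591.9, 214.1, 349.3]
orientation: [[-0.823, -0.051, -0.566], [-0.054, 0.998, -0.012], [0.566, 0.021, -0.824]]
force: [-0.4, 0.7, -0.9]
opening: 42.5
grip_force: 0.0
```

```bash
cat >> h.py <<'E'
def down_tool(x,y,z,tilt=0.,yaw=0.):  # enclosure-frame TCP, tool down, tool x = -enclosure x; tilt>0 tips forward(+x)
    D=Rn.from_euler('z',ENC[2]+yaw).as_matrix()@Rn.from_euler('y',-tilt).as_matrix()
    return placed(ENC,[x,y,z])[0], np.c_[-D[:,0],D[:,1],-D[:,2]]
E
python3 - <<'E'
from h import *; from rig import sense,viewer
s=sense(); print(s["time_s"],s["q"],s["tcp_pos"],s["force"])
print(dpt(190,1,0,1.2)); p,R=down_tool(-150,-50,400); print(np.linalg.det(R),p,to(p,R,s))
E
```

```text
11.175 [-0.39397091  0.80440307  0.09441481  0.98790207 -0.24505858  1.9290115
  1.30215277] [591.89021781 214.1082219  349.27903693] [-0.38373189  0.70830575 -0.90715111]
[np.float64(-92.5418164390231), 0, np.float64(284.71805378418753)]
0.9999999999999999 [451.27474855 155.6105053  400.        ] (array([ 0.1475, -0.0502,  0.0385]), array([  1.8 , -34.46,  -1.7 ]))
```

move_arm(targets=[[0,[0.06,-0.02,-0.02],[1,-10,-1]],[-1,[0.1,-0.03,0],[1.4,-20,-1]],[-1,[0.1475,-0.05,0.0385],[1.8,-30,-1.7]],[-1,[0.1475,-0.05,0.0385],[1.8,-34.5,-1.7]],[-1,[0.1475,-0.05,0.0385],[1.8,-34.5,-1.7]]])

```text
time_s: 11.8
tcp_pos: [446.6, 154.2, 401.0]
orientation: [[-0.996, -0.09, 0.004], [-0.09, 0.996, 0.002], [-0.004, 0.001, -1.0]]
force: [1.5, -0.3, 2.2]
opening: -0.2
grip_force: 0.0
```

```bash
python3 - <<'E'
from h import *; from rig import sense,viewer; import cv2
s=sense(); print(s["time_s"],s["q"],s["tcp_pos"],s["force"])
p,R=down_tool(-135,-50,275); print(to(p,R,s))
f=viewer.grab_frame("top"); cv2.imwrite("pics/t2.png",cv2.resize(f["pixels"][130:330,60:330],None,fx=2.9,fy=2.9)[:600,:800])
for th in (1.0,1.1,1.2,1.3): print(th,[proj("top",placed(ENC,dpt(190,7,y,th)))[0].round(1) for y in (-142,142)])
E
```

```text
11.8 [-0.54440002  0.13323595  0.09787701  1.78240129 -0.01347434  1.22241456
  1.21758815] [446.63956038 154.23040544 400.99450852] [ 1.47531853 -0.26347608  2.19228917]
(array([-0.0192,  0.0008,  0.1261]), array([0.07, 0.23, 0.09]))
1.0 [array([239.3, 246.4]), array([117.5, 259.9])]
1.1 [array([238. , 241.9]), array([114.9, 255.5])]
1.2 [array([236.6, 236.6]), array([112.3, 250.3])]
1.3 [array([235.3, 230.5]), array([109.8, 244.3])]
```

View pics/t2.png

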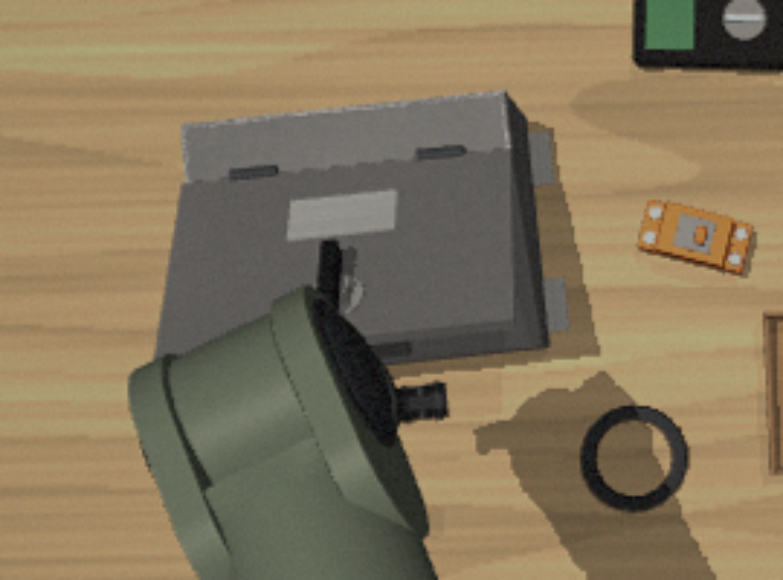

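The top view shows the free edge's right corner at about (237.6,240.3) in the full image, so the door is holding at about 1.13 rad. The closed fingers are in front of the edge and clear of it. Next I'll go down in front of the edge and push.

move_arm(targets=[[-1,[-0.005,0.001,0.05],[0,0,0]],[-1,[-0.01,0.001,0.1],[0,0,0]],[-1,[-0.014,0.001,0.138],[0,0,0]],[-1,[-0.014,0.001,0.138],[0,0,0]]])

```text
time_s: 12.35
tcp_pos: [465.1, 158.0, 259.8]
orientation: [[-0.996, -0.088, -0.004], [-0.088, 0.996, -0.003], [0.004, -0.002, -1.0]]
force: [-0.1, 0.9, 1.2]
opening: 0.1
grip_force: 0.0
```

move_arm(targets=[[-1,[-0.018,0,-0.004],[0,0,0]],[-1,[-0.033,0,-0.01],[0,0,0]],[-1,[-0.048,0,-0.023],[0,0,0]],[-1,[-0.062,0,-0.038],[0,0,0]],[-1,[-0.062,0,-0.038],[0,0,0]]])

```text
time_s: 12.98
tcp_pos: [528.3, 164.1, 302.0]
orientation: [[-0.996, -0.088, 0.003], [-0.088, 0.996, 0.001], [-0.003, 0.001, -1.0]]
force: [-5.6, 0.6, 8.5]
opening: 0.4
grip_force: 0.0
```

```bash
python3 - <<'E'
from h import *; from rig import sense,viewer; import cv2
s=sense(); print(s["time_s"],s["q"],s["tcp_pos"],s["force"])
p,R=down_tool(-78,-50,301); print(to(p,R,s))
E
```

```text
12.975 [-0.48820728  0.35883277  0.10580488  1.74444754 -0.04283914  1.03744652
  1.29143093] [528.2544964  164.08826848 302.04005069] [-5.57369307  0.5532674   8.51082197]
(array([ 0.0054, -0.0017,  0.001 ]), array([0.04, 0.17, 0.  ]))
```

move_arm(targets=[[-1,[-0.014,0,-0.012],[0,0,0]],[-1,[-0.03,0,-0.022],[0,0,0]],[-1,[-0.046,0,-0.03],[0,0,0]],[-1,[-0.062,0,-0.036],[0,0,0]],[-1,[-0.076,0,-0.04],[0,0,0]]])

```text
time_s: 13.6
tcp_pos: [602.6, 170.5, 340.3]
orientation: [[-0.996, -0.088, -0.0], [-0.088, 0.996, -0.0], [0.0, -0.0, -1.0]]
force: [-2.2, -0.2, -0.6]
opening: -0.1
grip_force: 1.1
```

```bash
python3 - <<'E'
from h import *; from rig import sense,viewer; import cv2
s=sense(); print(s["time_s"],s["q"],s["tcp_pos"],s["force"])
p,R=down_tool(26,-50,344); print(to(p,R,s))
E
```

```text
13.6 [-0.45052889  0.4553639   0.11942866  1.49578086 -0.05614246  1.19420722
  1.33678963] [602.63375059 170.50903784 340.27084982] [-2.23144462 -0.15732256 -0.62477691]
(array([-0.0239, -0.0016, -0.0037]), array([-0.02, -0.02,  0.03]))
```

move_arm(targets=[[-1,[-0.012,0,-0.003],[0,0,0]],[-1,[-0.024,0,-0.004],[0,0,0]],[-1,[-0.032,0,-0.004],[0,0,0]],[-1,[-0.032,0,-0.004],[0,0,0]]])

```text
time_s: 14.1
tcp_pos: [634.7, 173.3, 343.6]
orientation: [[-0.996, -0.088, 0.0], [-0.088, 0.996, -0.0], [-0.0, -0.0, -1.0]]
force: [-0.6, 0.6, -0.4]
opening: -0.4
grip_force: 0.0
```

```bash
python3 - <<'E'
from h import *; from rig import sense,viewer; import cv2
s=sense(); print(s["time_s"],s["q"],s["tcp_pos"],s["force"])
p,R=down_tool(36,-50,345); print(to(p,R,s))
p,R=down_tool(-60,0,345); print(to(p,R,s))
E
```

```text
14.1 [-0.43412554  0.51021786  0.12276134  1.39946047 -0.06287492  1.23557261
  1.3529941 ] [634.74497132 173.28531111 343.59709093] [-0.63005608  0.60680429 -0.42087003]
(array([-0.0017, -0.0015, -0.0014]), array([-0.02,  0.02,  0.02]))
(array([ 0.0943,  0.0486, -0.0014]), array([-0.02,  0.02,  0.02]))
```

move_arm(targets=[[1,[0.04,0.01,-0.001],[0,0,0]],[1,[0.08,0.03,-0.001],[0,0,0]],[1,[0.094,0.049,-0.001],[0,0,0]],[1,[0.094,0.049,-0.001],[0,0,0]],[1,[0.094,0.049,-0.001],[0,0,0]]])

```text
time_s: 14.72
tcp_pos: [536.8, 213.3, 344.9]
orientation: [[-0.996, -0.088, 0.001], [-0.088, 0.996, -0.0], [-0.001, -0.001, -1.0]]
force: [-0.5, 0.2, 0.8]
opening: 85.3
grip_force: 0.0
```

```bash
cat > look.py <<'E'
import sys, pickle; from h import *; from rig import sense,viewer; import cv2
n=sys.argv[1]; s=sense(); w=viewer.grab_frame("wrist"); t=viewer.grab_frame("top"); pickle.dump((s,w,t),open(f"{n}.pkl","wb"))
print(s["time_s"],s["tcp_pos"],s["q"],s["opening"],s["force"])
o=np.zeros((600,800,3),np.uint8); o[:480,:640]=w["pixels"]; 
c=t["pixels"][140:260,90:290] if len(sys.argv)<3 else t["pixels"][220:300,310:430]
o[480:600,0:200]=c; o[480:600,200:520]=cv2.resize(viewer.grab_frame("scene")["pixels"][250:430,40+280:520+280][:, :480],(320,120))
cv2.imwrite(f"pics/{n}.png",o)
E
python3 look.py l1
```

```text
14.725 [536.78456127 213.30303756 344.87964759] [-0.5559891   0.36491015  0.10238017  1.62069204 -0.03902431  1.15758186
  1.21436122] 85.31307526624592 [-0.47206811  0.19319075  0.83940072]
```

View pics/l1.png

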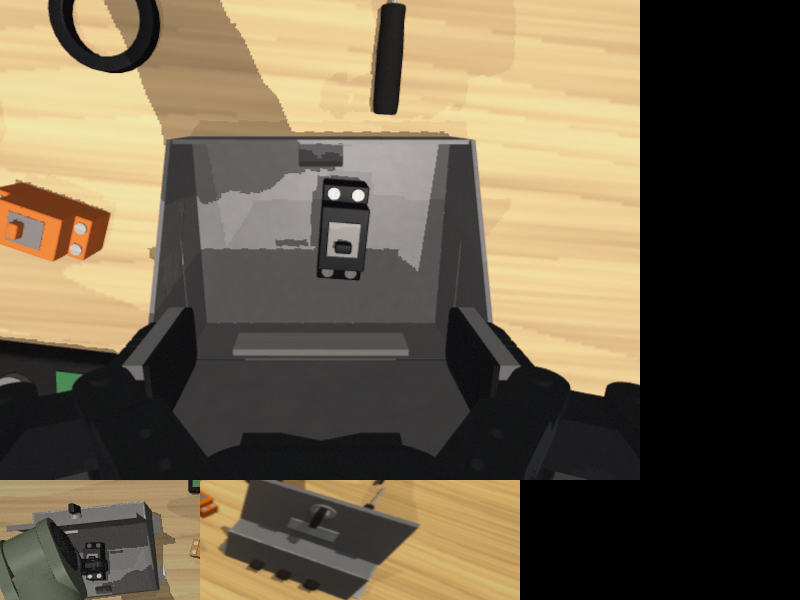

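The wrist view shows the open enclosure with the breaker inside: terminals at (334,194) and (358,195), top plate centred near (344,238). The insets show the door standing up, with the knob end at about (165,168) in the top view.

```bash
cat > m.py <<'E'
import pickle; from h import *
s,w,t=pickle.load(open("l1.pkl","rb"))
def wr(w,uv,z):
    K=np.array(w["camera_matrix"]);o=np.array(w["origin"]);d=np.array(w["orientation"])@np.linalg.inv(K)@np.r_[uv,1]; return o+d*(z-o[2])/d[2]
E
python3 - <<'E'
from m import *
np.set_printoptions(precision=1,suppress=True)
c,sn=np.cos(ENC[2]),np.sin(ENC[2]); inv=lambda P:((P-np.r_[ENC[:2],0])@np.array([[c,-sn,0],[sn,c,0],[0,0,1]]))
f=wr(w,(346,194.5),46); b=wr(w,(339,273),46); print("term",f,b,"centre",(f+b)/2,"len",np.linalg.norm(f-b),"yaw",np.arctan2(*(b-f)[[1,0]]), inv((f+b)/2))
q=[wr(w,uv,68) for uv in((323,203),(369,208),(363,271),(319,268))]; print(np.array(q)); m=np.mean(q,axis=0); print("top mean",m,inv(m),[np.linalg.norm(q[i]-q[(i+1)%4]) for i in range(4)])
for th in (1.9,2.0,2.1,2.15): print(th,proj("top",placed(ENC,[dpt(150,43,0,th),dpt(118,43,0,th),dpt(182,43,0,th),dpt(190,7,-142,th)])).ravel())
# enclosure check: floor rim points in wrist
K=np.array(w["camera_matrix"]);o=np.array(w["origin"]);C=np.array(w["orientation"])
for P in ([-110,140,70],[-110,-140,70]): 
    qq=C.T@(placed(ENC,P)[0]-o); print((K@qq/qq[2])[:2])
E
```

```text
term [537.9 238.1  46. ] [621.1 239.6  46. ] centre [579.5 238.8  46. ] len 83.23697611870814 yaw 0.017693320549566814 [-14.9  21.6  46. ]
[[544.2 215.6  68. ]
 [545.1 259.5  68. ]
 [608.7 261.3  68. ]
 [609.5 217.6  68. ]]
top mean [576.9 238.5  68. ] [-17.6  21.5  68. ] [np.float64(43.92659213410472), np.float64(63.70869326592608), np.float64(43.68728644916137), np.float64(65.36898209213965)]
1.9 [164.8 173.5 167.8 172.8 161.6 174.2 227.7 183.7]
2.0 [164.3 166.8 167.5 167.7 161.  165.9 226.7 175.1]
2.1 [164.1 160.5 167.4 162.9 160.6 158.  225.8 166.6]
2.15 [164.  157.4 167.4 160.5 160.5 154.1 225.5 162.4]
[476.3 140.7]
[166.5 140.2]
```

Measured: the door is at about 2.0 rad, and the breaker is at (578, 238.5) with yaw about 0.025. I'll go in with the tool tilted slightly so the wrist stays clear of the door.

```bash
cat >> h.py <<'E'
def world_tool(pos,tilt,yaw):
    D=Rn.from_euler('z',yaw).as_matrix()@Rn.from_euler('y',-tilt).as_matrix(); return np.array(pos,float),np.c_[-D[:,0],D[:,1],-D[:,2]]
E
python3 - <<'E'
from h import *; from rig import sense
s=sense(); 
for z in (160,46): print(to(*world_tool([575.5-(z-46)*.15,238.5,z],.15,.025),s))
E
```

```text
(array([-0.0236,  0.0236,  0.1846]), array([ 0.23, -8.58,  3.58]))
(array([-0.0406,  0.0221,  0.2986]), array([ 0.23, -8.58,  3.58]))
```

move_arm(targets=[[1,[-0.008,0.008,0.06],[0,-3,1.2]],[1,[-0.016,0.016,0.12],[0,-6,2.4]],[1,[-0.0235,0.0235,0.17],[0.2,-8.6,3.6]],[1,[-0.0235,0.0235,0.185],[0.2,-8.6,3.6]],[1,[-0.0235,0.0235,0.185],[0.2,-8.6,3.6]]])

```text
time_s: 15.5
tcp_pos: [558.1, 238.6, 160.0]
orientation: [[-0.989, -0.025, 0.148], [-0.025, 1.0, 0.004], [-0.149, 0.0, -0.989]]
force: [-0.2, -0.6, -0.2]
opening: 85.1
grip_force: 0.0
```

```bash
python3 - <<'E'
from h import *; from rig import sense,viewer; import cv2
s=sense(); print(s["time_s"],s["q"],s["tcp_pos"],s["force"]); w=viewer.grab_frame("wrist")
print(to(*world_tool([575.5,238.5,46],.15,.025),s))
# white terminals: bright low-saturation blobs
im=w["pixels"]; hsv=cv2.cvtColor(im,cv2.COLOR_BGR2HSV); m=((hsv[...,2]>200)&(hsv[...,1]<30)).astype(np.uint8); n,l,st,ce=cv2.connectedComponentsWithStats(m)
from m import wr
for i in range(1,n):
    if 60<st[i,4]<3000: print(st[i],ce[i].round(1),wr(w,ce[i],46).round(1))
cv2.imwrite("pics/w3.png",im)
E
```

```text
15.5 [-0.6246126   0.55948498  0.12065686  1.85289786  0.01286422  0.60148327
  1.05963728] [558.14944966 238.62213164 160.00398365] [-0.2269103  -0.60489257 -0.193657  ]
(array([-0.0002, -0.0006,  0.1153]), array([ 0.02, -0.05,  0.02]))
```

move_arm(targets=[[1,[0,-0.001,0.04],[0,0,0]],[1,[0,-0.001,0.08],[0,0,0]],[1,[0,-0.001,0.105],[0,0,0]],[1,[0,-0.001,0.115],[0,0,0]],[1,[0,-0.001,0.115],[0,0,0]]], grip_force=60)

```text
time_s: 16.18
tcp_pos: [575.8, 238.7, 47.2]
orientation: [[-0.988, -0.025, 0.151], [-0.025, 1.0, 0.005], [-0.151, 0.001, -0.989]]
force: [0.7, 0.2, 0.3]
opening: 85.4
grip_force: 0.0
```

move_arm(targets=[[-1,[0,0,0],[0,0,0]],[-1,[0,0,0],[0,0,0]],[-1,[0,0,0],[0,0,0]],[-1,[0,0,0],[0,0,0]],[-1,[0,0,0],[0,0,0]]], grip_force=60)

```text
time_s: 16.8
tcp_pos: [575.4, 239.0, 47.2]
orientation: [[-0.988, -0.026, 0.151], [-0.025, 1.0, 0.005], [-0.151, 0.001, -0.989]]
force: [-3.1, 0.1, 12.0]
opening: 44.9
grip_force: 60.5
```

move_arm(targets=[[-1,[0,0,-0.01],[0,0,0]],[-1,[0,0,-0.04],[0,0,0]],[-1,[0,0,-0.09],[0,0,0]],[-1,[0,0,-0.145],[0,0,0]],[-1,[0,0,-0.2],[0,0,0]]])

```text
time_s: 17.42
tcp_pos: [544.2, 237.5, 245.9]
orientation: [[-0.988, -0.026, 0.149], [-0.025, 1.0, 0.005], [-0.149, 0.001, -0.989]]
force: [0.3, 0.8, -5.1]
opening: 45.7
grip_force: 62.7
```

```bash
python3 - <<'E'
from h import *; from rig import sense,viewer; import cv2
s=sense(); print(s["time_s"],s["q"],s["tcp_pos"],s["force"],s["opening"],s["grip_force"]); 
print(to(*world_tool([500,20,240],0,.025),s), to(*world_tool([449,-222,200],0,.025),s))
E
```

```text
17.425 [-0.65139431  0.42506236  0.13771499  1.81572527  0.0211912   0.77259394
  1.05273605] [544.2418976  237.48851344 245.90706608] [ 0.26608224  0.76103738 -5.14730078] 45.65130263750431 62.68940448760986
(array([ 0.0501, -0.2163, -0.0018]), array([0.05, 8.59, 0.04])) (array([ 0.1126, -0.4569,  0.029 ]), array([0.05, 8.59, 0.04]))
```

move_arm(targets=[[-1,[0.01,-0.04,-0.005],[0,2,0]],[-1,[0.022,-0.09,-0.005],[0,4,0]],[-1,[0.034,-0.14,-0.005],[0,6,0]],[-1,[0.044,-0.19,-0.004],[0,8,0]],[-1,[0.055,-0.24,-0.001],[0,8.6,0]]])

```text
time_s: 18.05
tcp_pos: [496.2, -5.1, 236.8]
orientation: [[-1.0, -0.026, 0.0], [-0.026, 1.0, 0.001], [-0.0, 0.001, -1.0]]
force: [1.2, -0.4, -5.6]
opening: 45.6
grip_force: 63.0
```

```bash
python3 - <<'E'
from h import *; from rig import sense,viewer; import cv2
s=sense(); print(s["time_s"],s["q"],s["tcp_pos"],s["force"],s["opening"],s["grip_force"]); 
print(to(*world_tool([449,-222,180],0,.025),s))
E
```

```text
18.05 [-0.22907775  0.34635887  0.15291246  1.96018763 -0.07117587  0.83981499
  1.55902161] [496.24187495  -5.07369384 236.82437853] [ 1.24466895 -0.39030025 -5.59734703] 45.573910206737764 62.9526686668396
(array([ 0.0528, -0.2157,  0.0565]), array([0.07, 0.01, 0.05]))
```

move_arm(targets=[[-1,[0.013,-0.05,0.012],[0,0,0]],[-1,[0.026,-0.1,0.025],[0,0,0]],[-1,[0.038,-0.15,0.038],[0,0,0]],[-1,[0.049,-0.195,0.05],[0,0,0]],[-1,[0.053,-0.216,0.056],[0,0,0]]])

```text
time_s: 18.68
tcp_pos: [447.9, -223.0, 180.1]
orientation: [[-1.0, -0.023, -0.0], [-0.023, 1.0, 0.001], [0.0, 0.001, -1.0]]
force: [0.2, -0.4, -5.0]
opening: 45.3
grip_force: 63.0
```

move_arm(targets=[[-1,[0,0,0],[0,0,0]]])

```text
time_s: 18.8
tcp_pos: [448.4, -222.2, 180.1]
orientation: [[-1.0, -0.023, -0.001], [-0.023, 1.0, 0.001], [0.0, 0.001, -1.0]]
force: [-0.4, 0.6, -5.2]
opening: 45.4
grip_force: 63.0
```

```bash
python3 - <<'E'
from h import *; from rig import sense,viewer; import cv2
s=sense(); print(s["time_s"],s["q"],s["tcp_pos"],s["force"],s["opening"],s["grip_force"]); 
w=viewer.grab_frame("wrist"); t=viewer.grab_frame("top")["pixels"]; a=viewer.grab_frame("scene")["pixels"]
o=np.zeros((600,800,3),np.uint8); o[:480,:640]=w["pixels"]; o[480:,:260]=cv2.resize(t[150:270,110:370],(260,120)); o[400:600,640:800]=cv2.resize(a[150:275,230:330],(160,200)); o[480:,260:420]=t[200:320,300:460]
cv2.imwrite("pics/l2.png",o)
K=np.array(w["camera_matrix"]);oo=np.array(w["origin"]);C=np.array(w["orientation"])
for P in ([75,115,60],[75,-115,60],[-75,-115,40],[-75,115,40]):
    q=C.T@(placed(BOX,P)[0]-oo); print(P,(K@q/q[2])[:2].round())
print(to(*world_tool([449,-222,47],0,.025),s))
E
```

```text
18.8 [ 0.19895798  0.44008395  0.18668983  2.00360924 -0.12264692  0.70910969
  2.05522988] [ 448.37569664 -222.15919464  180.13041628] [-0.4368787   0.56335554 -5.19638335] 45.40033216362459 63.01881194114685
[75, 115, 60] [461. 359.]
[75, -115, 60] [ 99. 359.]
[-75, -115, 40] [ 80. 113.]
[-75, 115, 40] [474. 114.]
(array([-0.0007,  0.    ,  0.1331]), array([ 0.05, -0.03, -0.12]))
```

View pics/l2.png

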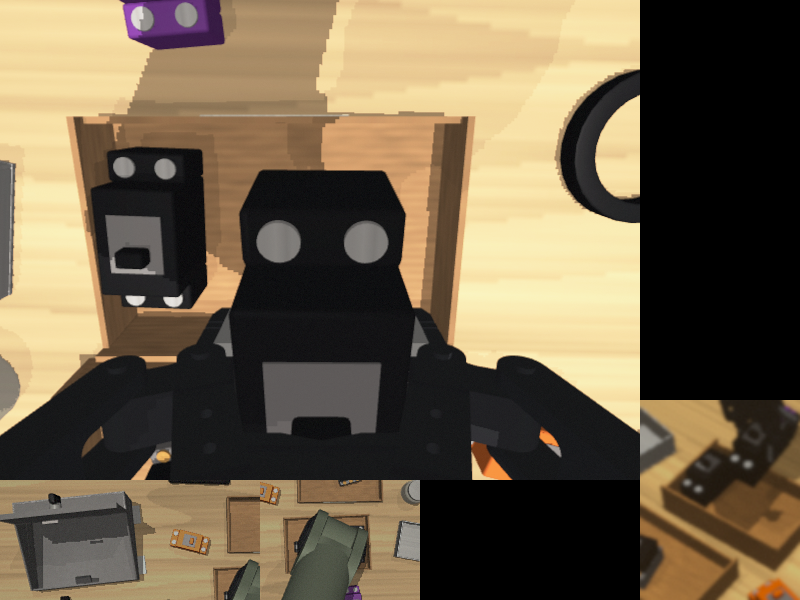

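The wrist view shows the breaker held over the empty part of the box, terminals at (279,242) and (366,242), with the stock breaker at left (150,230) untouched. The inset shows the door still open. I grasped with a 0.15 rad tilt, so I'll restore that tilt while lowering.

move_arm(targets=[[-1,[0,0,0.03],[0,-4.3,0]],[-1,[0,0,0.065],[0,-8.6,0]],[-1,[0,0,0.1],[0,-8.6,0]],[-1,[0,0,0.12],[0,-8.6,0]],[-1,[0,0,0.128],[0,-8.6,0]]])

```text
time_s: 19.58
tcp_pos: [449.5, -219.7, 51.5]
orientation: [[-0.988, -0.027, 0.149], [-0.026, 1.0, 0.006], [-0.149, 0.002, -0.989]]
force: [-0.5, 0.2, -4.2]
opening: 45.6
grip_force: 62.9
```

move_arm(targets=[[-1,[0,0,0],[0,0,0]],[-1,[0,0,0.001],[0,0,0]],[-1,[0,0,0.002],[0,0,0]]])

```text
time_s: 19.95
tcp_pos: [450.2, -220.7, 50.8]
orientation: [[-0.988, -0.026, 0.151], [-0.026, 1.0, 0.004], [-0.151, 0.0, -0.989]]
force: [0.1, -0.0, -5.3]
opening: 45.7
grip_force: 62.9
```

```bash
python3 - <<'E'
from h import *; from rig import sense,viewer; import cv2
s=sense(); print(s["time_s"],s["tcp_pos"],s["force"],s["ft_torque"],s["opening"])
E
```

```text
19.95 [ 450.16346309 -220.6587015    50.83115855] [ 0.14116443 -0.00756815 -5.29437167] [0.0643689  0.30110223 0.01691849] 45.652639529087004
```

move_arm(targets=[[-1,[0,0,0.001],[0,0,0]],[-1,[0,0,0.002],[0,0,0]],[-1,[0,0,0.003],[0,0,0]],[-1,[0,0,0.003],[0,0,0]]])

```text
time_s: 20.45
tcp_pos: [450.2, -220.7, 47.2]
orientation: [[-0.988, -0.026, 0.15], [-0.025, 1.0, 0.005], [-0.15, 0.001, -0.989]]
force: [-0.2, 0.5, -2.5]
opening: 45.4
grip_force: 63.4
```

move_arm(targets=[[-1,[0,0,0.001],[0,0,0]],[-1,[0,0,0.001],[0,0,0]],[-1,[0,0,0.001],[0,0,0]]])

```text
time_s: 20.82
tcp_pos: [450.2, -220.6, 47.1]
orientation: [[-0.988, -0.026, 0.15], [-0.025, 1.0, 0.005], [-0.15, 0.001, -0.989]]
force: [-10.3, 4.1, 28.6]
opening: 45.5
grip_force: 66.7
```

move_arm(targets=[[0.35,[0,0,0],[0,0,0]],[0.35,[0,0,0],[0,0,0]],[0.35,[0,0,0],[0,0,0]],[0.35,[0,0,-0.02],[0,0,0]],[0.35,[0,0,-0.06],[0,0,0]]])

```text
time_s: 21.45
tcp_pos: [440.7, -220.6, 105.2]
orientation: [[-0.989, -0.026, 0.147], [-0.025, 1.0, 0.006], [-0.148, 0.002, -0.989]]
force: [-0.1, -0.5, 0.4]
opening: 57.9
grip_force: 0.0
```

move_arm(targets=[[0.35,[0,0,-0.06],[0,0,0]],[0.35,[0,0,-0.12],[0,0,0]],[0.35,[0,0,-0.18],[0,0,0]],[0.35,[0,0,-0.2],[0,0,0]],[0.35,[0,0,-0.2],[0,0,0]]])

```text
time_s: 22.08
tcp_pos: [411.8, -222.0, 304.7]
orientation: [[-0.988, -0.026, 0.153], [-0.025, 1.0, 0.004], [-0.153, -0.0, -0.988]]
force: [0.2, -0.7, -0.3]
opening: 57.7
grip_force: 0.0
```

```bash
python3 - <<'E'
from h import *; from rig import sense,viewer; import cv2
s=sense(); print(s["time_s"],s["tcp_pos"],s["force"],s["opening"])
w=viewer.grab_frame("wrist"); t=viewer.grab_frame("top")["pixels"]; a=viewer.grab_frame("scene")["pixels"]
o=np.zeros((600,800,3),np.uint8); o[:480,:640]=w["pixels"]; o[480:,:260]=cv2.resize(t[150:270,110:370],(260,120)); o[480:,260:420]=t[200:320,300:460];o[420:600,500:800]=cv2.resize(a[170:290,180:380],(300,180))
cv2.imwrite("pics/l3.png",o)
E
```

```text
22.075 [ 411.75813838 -222.01491357  304.68125588] [ 0.17050553 -0.70553828 -0.32202228] 57.691208990873776
```

View pics/l3.png

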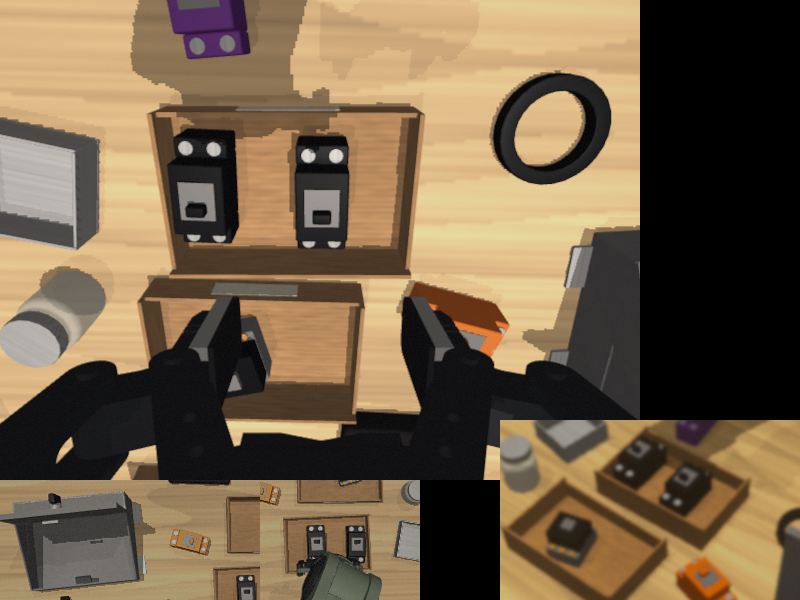

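The breaker at (322,195) stands upright beside the stock breaker at (205,185), parallel to it. The door is still open at about 2.0 rad and the arm is clear, so I'm handing in.

```bash
python3 -c "
from rig import arm
print(arm.finish_job())"
```

```text
the job is handed in; nothing more can be done
None
```

I turned the knob a full quarter turn, swung the door wide open, set the breaker upright in the box beside the stock one, and handed the job in at about 22 s; no verdict came back.

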